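# Dust covers back over the open watch movements

### The job

Four open movements, three of them for round watches and one oblong, sit in their holders on the watchmaker's mat, and the clear dust covers that belong to them stand about between them. Cover every movement for the night with its own cover: the small, medium and large round covers over the small, medium and large round holders, the oblong cover lengthwise over the oblong holder. Set each cover down gently, not dropped, so that it stands flat on the mat with the holder wholly inside, and leave the movements where they are.

Things in the scene. Friction and masses are not known exactly. Their poses are not given: they have to be found in the camera images.
- cover_small_knob (a point): small round dust cover, a clear plastic dome open below, 46 mm across outside, 42 mm inside, top 30 mm above the rim, with an aluminium band round its rim and a solid aluminium knob upright on top, 13 mm across and 22 mm high; loose, about 35 g. The point is the middle of the knob, 41 mm above the rim (the rim stands on the mat, whose top is 2 mm above the table), z up.
- movement_small: small round watch movement in its round aluminium holder, 26 mm across, the ring 10 mm and with the brass and steel works on top 16 mm high; loose, about 40 g. Origin: centre of its underside, on the mat, z up.
- cover_medium_knob (a point): medium round dust cover, a clear plastic dome open below, 62 mm across outside, 58 mm inside, top 34 mm above the rim, with an aluminium band round its rim and a solid aluminium knob upright on top, 13 mm across and 22 mm high; loose, about 55 g. The point is the middle of the knob, 45 mm above the rim (the rim stands on the mat, whose top is 2 mm above the table), z up.
- movement_medium: medium round watch movement in its round aluminium holder, 40 mm across, the ring 10 mm and with the brass and steel works on top 16 mm high; loose, about 70 g. Origin: centre of its underside, on the mat, z up.
- cover_large_knob (a point): large round dust cover, a clear plastic dome open below, 76 mm across outside, 71 mm inside, top 38 mm above the rim, with an aluminium band round its rim and a solid aluminium knob upright on top, 13 mm across and 22 mm high; loose, about 80 g. The point is the middle of the knob, 49 mm above the rim (the rim stands on the mat, whose top is 2 mm above the table), z up.
- movement_large: large round watch movement in its round aluminium holder, 54 mm across, the ring 10 mm and with the brass and steel works on top 16 mm high; loose, about 130 g. Origin: centre of its underside, on the mat, z up.
- cover_oblong_knob (a point): oblong dust cover, a clear plastic box open below, 89 x 55 mm outside (length along its x), 85 x 51 mm inside, top 34 mm above the rim, with an aluminium band round its rim and a solid aluminium bar grip upright on top, 26 mm long (along x), 12 mm wide and 22 mm high; loose, about 85 g. The point is the middle of the bar grip, 45 mm above the rim (the rim stands on the mat, whose top is 2 mm above the table), z up.
- movement_oblong: oblong clock movement in its holder: an aluminium block 66 x 32 mm (length along its x), 10 mm high, with the brass and steel works on top, 16 mm high in all; loose, about 120 g. Origin: centre of its underside, on the mat, z up.
Not all that is in view belongs to the job. Leave any turquoise look-alike of the part that bears cover_small_knob alone.

How it is judged:
By the outcome, as a careful person would: the job done as asked, in the order asked, and still so for the second after the job is handed in, with the robot touching nothing.
It also fails if it takes over 104 s, if anything falls off the work surface, if the arm or the gripper's body presses on something with over 40 N, if the wrist force passes 120 N, or if a joint passes its speed limit or range.

### The arm

A 6-joint arm with a two-finger parallel gripper is mounted at the origin on the work surface. World frame = base frame: x ahead of the robot, y to its left, z up, the work surface at z = 0. Lengths are in m, angles in degrees, forces in N, time in s.
With the tool pointing down it reaches from about 0.4 to 0.825 m from the base axis. Payload 7 kg.
Tool frame: the origin (TCP) lies at the very end of the fingers, on their centre line; the grasp point (between the pads) lies 19 mm behind it; z points along the fingers, y is the line along which they close (so a half turn about z gives the same grasp; the last joint's range is limited). The gripper opens to 88 mm and grips with 3 to 60 N. Pads are 19 mm wide; open, the fingers measure 130 mm over their backs; the gripper's body (78 mm by 193 mm) begins 47 mm behind the grasp point.
Start: joints at [91.679, 20.546, 0.682, 0, -70.136, -16.507], TCP at [0.173, 0.652, 0.201] pointing down, gripper open.
Joint ranges: [-176.03, 176.03], [-82.01, 121.73], [-58.28, 71.71], [-173.87, 95.51], [-174.79, -0.11], [-173.66, 173.66]. Speed limits (degrees/s): [136.94, 136.94, 172.46, 180, 180, 180].

### API

Orientations are given as [roll, pitch, yaw] about the fixed x, y, z axes, in that order (R = Rz(yaw) Ry(pitch) Rx(roll)).
In Python, from plant import ctrl gives the robot as it stands.
- The arm moves only by the tool carry_out, never from a script. Its argument "deltas" is a list that holds one entry, the list of rows, each a list of 5 numbers: the shift along the tool's x, y, z scaled (see below), then the turn about the tool's z scaled (see below), then the opening, from -1 (shut) to 1 (fully open). A call has 1 to 5 rows; each row is the pose to reach, as a shift and turn from the pose commanded when the call began, along the tool's axes at that moment, turning the shorter way round; what a row does not reach only later rows make up. The controller multiplies each number of a shift by 20 cm and each number of a turn by 2 pi rad. A row lasts 1/10 s, in which the tool goes at most 50 mm and 8.59 degrees, less where a joint would pass 70% of its speed; a pose out of reach is approached as far as the arm can. A call with a number of a shift or a turn outside -1 to 1 is refused whole. A call with a gripper value outside its range is refused whole. The fingers move at their own pace and stop on an object; the grip force is fixed at half the most. Time passes only in rows, so rows that repeat a pose let the fingers close. It gives the time, the measured TCP pose, the force, the opening and the grip force at its end, in the units of the state.
- ctrl.get_obs(): the state, without advancing time (a new reading comes with each control period).
- ctrl.snapshot(name): name is "scene" or "top" or "wrist"; returns a dict with "color" (420x560x3 uint8, red, green, blue), "camera_matrix" (3x3 intrinsics, pixels), "R" (3x3) and "t" (3): a world point X has camera coordinates R X + t. Camera axes: x right, y down, z forward; pixel columns grow to the right and rows downward; lengths in m; the calibration is good to about 2 mm. A picture is of the moment at which its call begins. There is no depth.
- ctrl.close_job(): hands the job in; it is judged then, once.
Trained networks look in a picture, given as the dict that the camera call returned (one of the last four; its "shot" number tells which), for a name from the list of things; names that differ only in an ending like _2 or _b are one class to them, and where a whole thing is asked for, a point or a joint stands for the part that bears it (a point fixed in the world has none). Each returns a list of dicts, best first, with "p" (0 to 1); they miss things now and then, are a little off and sometimes report something else, mostly with a low value. They report only what shows in the picture. A call takes as long as a camera call. They do not tell look-alikes from the thing itself.
- ctrl.search_frame(picture, name): "centre" ([column, row] in pixels, amid what is visible of it).
- ctrl.silhouettes(picture, name): "mask" (420x560 bool, what is visible of it) and "centre" ([column, row] in pixels, amid what is visible of it).
- ctrl.spot_point(picture, name): "centre" ([column, row] in pixels: a listed point, or the origin of a listed thing).
The state is a dict: "clock": time; "joint_pos": joint angles; "qvel": joint speeds; "tau": joint torques, N m; "tool_pos": TCP position; "orientation": TCP orientation; "force": force on the tool from outside, world axes, zero at the start; "moment": the same for the moment, N m; "opening": finger opening in m; "gripper_force": force on a finger pad.
Only numpy, scipy, OpenCV 4.12 (cv2) and the standard library are available. Lean on these libraries where they do the work, as an engineer would, in place of code of your own. Each camera call takes 0.05 s, during which the arm holds its last target. There are 200 camera calls.

## Working session

There is one attempt and no reset: what is moved stays moved. The work goes in short steps, Python scripts to look and compute and a tool call to move; the robot and the scene stay as the last step left them, time stands still between calls to the robot, and variables do not carry over. Pictures are saved under pics/ and viewed, at most 14 in all, crops included, and the job is handed in when it is done.

Besides the shell and the picture viewer there is one more tool, called as name(argument=value, ...), one argument or row to a line, values as JSON. carry_out: Moves the arm, as the interface text tells. Its arguments: {"type":"object","properties":{"deltas":{"type":"array"}},"required":["deltas"]}

```bash
mkdir -p pics; ls; cat > h.py <<'E'
import numpy as np,cv2
from plant import ctrl
NAMES=["cover_small_knob","cover_medium_knob","cover_large_knob","cover_oblong_knob","movement_small","movement_medium","movement_large","movement_oblong"]
Z=dict(cover_small_knob=.043,cover_medium_knob=.047,cover_large_knob=.051,cover_oblong_knob=.047)
def unproj(s,px,z):
    d=s["R"].T@np.linalg.inv(s["camera_matrix"])@np.array([px[0],px[1],1.]); c=-s["R"].T@s["t"]
    return c+d*(z-c[2])/d[2]
def save(s,n): cv2.imwrite("pics/"+n+".png",s["color"][:,:,::-1])
E
python3 - <<'E'
from h import *
o=ctrl.get_obs(); print(o)
for c in ("top","scene"):
    s=ctrl.snapshot(c); save(s,c+"0")
    print(c, (-s["R"].T@s["t"]).round(3))
    for n in NAMES:
        for d in ctrl.spot_point(s,n)[:4]:
            print(n,round(d["p"],2),np.round(d["centre"]),unproj(s,d["centre"],Z.get(n,.002)).round(4))
E
```

```text
pics
{'clock': 0.0, 'joint_pos': array([ 9.16793446e+01,  2.05907951e+01,  6.33332794e-01, -1.88878231e-02,
       -7.01374393e+01, -1.65075685e+01]), 'qvel': array([-0.04433713, -0.00168363,  0.0068495 , -0.02896848, -0.08823528,
        0.094177  ]), 'tau': array([-2.26601669e-04, -5.82713056e+01,  2.93053490e+01,  6.99742064e+00,
        6.96349656e-03, -1.38752503e-04]), 'tool_pos': array([0.17264204, 0.65198638, 0.20033049]), 'orientation': array([ 1.79903965e+02, -9.94401689e-03, -1.48346477e+01]), 'force': array([ 0.52726956, -0.12590652, -0.30326388]), 'moment': array([ 0.0310792 ,  0.01757298, -0.00041984]), 'gripper_force': 0.0, 'opening': 0.08794213301425508}
top [ 0.323 -0.029  1.191]
cover_small_knob 0.8 [227. 264.] [0.4268 0.0963 0.043 ]
cover_small_knob 0.71 [267. 238.] [0.4849 0.0107 0.043 ]
cover_small_knob 0.64 [228. 216.] [0.5331 0.0978 0.043 ]
cover_medium_knob 0.6 [309. 263.] [ 0.4329 -0.0828  0.047 ]
cover_large_knob 0.72 [143. 182.] [0.6041 0.2884 0.051 ]
cover_large_knob 0.51 [415. 182.] [ 0.6169 -0.3136  0.051 ]
movement_small 0.51 [300. 181.] [ 0.6265 -0.0606  0.002 ]
movement_medium 0.77 [218. 184.] [0.6146 0.1284 0.002 ]
movement_large 0.88 [439. 257.] [ 0.4581 -0.3755  0.002 ]
movement_large 0.2 [144. 181.] [0.6178 0.3001 0.002 ]
movement_oblong 0.82 [114. 252.] [0.4523 0.3548 0.002 ]
scene [1.183 0.376 0.735]
cover_small_knob 0.82 [322. 235.] [0.5293 0.0948 0.043 ]
cover_small_knob 0.79 [299. 211.] [0.4885 0.0204 0.043 ]
cover_small_knob 0.57 [341. 207.] [0.4348 0.0914 0.043 ]
cover_large_knob 0.92 [410. 303.] [0.6106 0.3011 0.051 ]
cover_oblong_knob 0.9 [138. 191.] [ 0.6108 -0.3083  0.047 ]
movement_small 0.59 [226. 252.] [ 0.6318 -0.0672  0.002 ]
movement_small 0.52 [316. 284.] [0.6145 0.1262 0.002 ]
movement_medium 0.67 [313. 282.] [0.6134 0.1193 0.002 ]
movement_large 0.73 [165. 160.] [ 0.4469 -0.3799  0.002 ]
movement_oblong 0.98 [466. 272.] [0.4416 0.3639 0.002 ]
```

```bash
python3 - <<'E'
import cv2
a=cv2.imread("pics/top0.png")[140:310,80:480]; cv2.imwrite("pics/top0c.png",cv2.resize(a,(800,340),interpolation=cv2.INTER_CUBIC))
E
```

```text
(no output)
```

View pics/top0c.png

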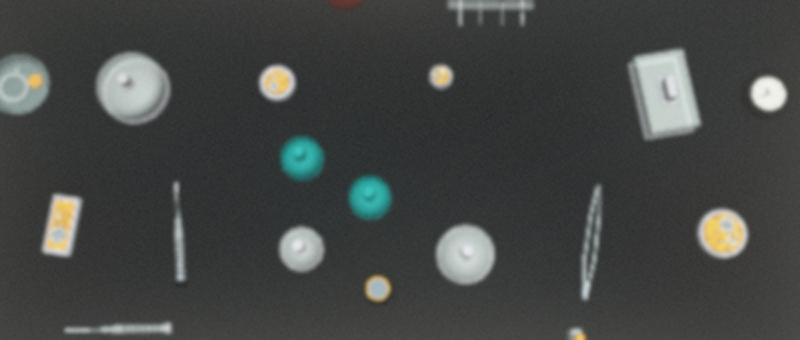

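View pics/scene0.png

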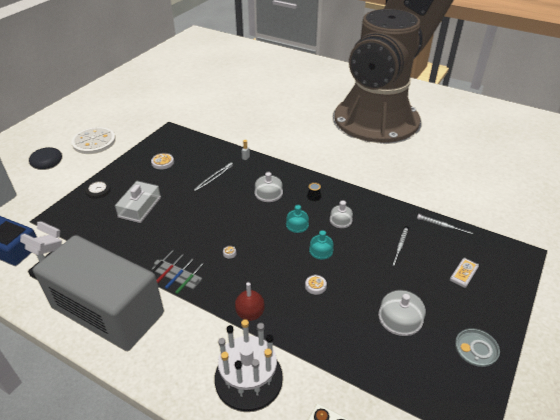

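The small-cover candidates in the top view are the clear dome at px (230,264) and the turquoise look-alikes at (231,219) and (265,239). The small black/orange pot at (269,284) is not a cover. I choose the clear one at (230,264). The other things:
- **Covers:** medium (312,266), large (146,184), oblong (413,184).
- **Movements:** small (300,178), medium (218,181), large (441,257), oblong (111,252).

The TCP has to go about 0.6 m to reach above the small cover.

```bash
cat >> h.py <<'E'
def plan(x,y,z,yaw=None):
    o=ctrl.get_obs(); p=o["tool_pos"]; w=o["orientation"][2]; a=np.radians(w)
    d=np.array([x,y,z])-p; c,s=np.cos(a),np.sin(a)
    # tool x=(c,s,0), y=(s,-c,0), z=-z ; positive turn about tool z lowers yaw
    t=np.array([c*d[0]+s*d[1], s*d[0]-c*d[1], -d[2]])/.2
    r=0 if yaw is None else -((yaw-w+90)%180-90)/360
    print("pose",p.round(4),round(w,1),"row",t.round(3),round(r,4),"rows",int(np.ceil(max(np.linalg.norm(t)*4,abs(r)*360/8.59))))
E
cat > look.py <<'E'
import sys
from h import *
# usage: look.py picname name...
o=ctrl.get_obs(); s=ctrl.snapshot("wrist"); save(s,sys.argv[1])
print(o["clock"],o["tool_pos"].round(4),o["orientation"].round(1),"F",o["force"].round(1),"open",round(o["opening"],4),"cam",(-s["R"].T@s["t"]).round(3))
for n in sys.argv[2:]:
    for d in ctrl.spot_point(s,n)[:3]: print(n,round(d["p"],2),np.round(d["centre"],1),unproj(s,d["centre"],Z.get(n,.002)).round(4))
E
python3 -c "
from h import *
plan(.43,.095,.2)"
```

```text
pose [0.1728 0.6525 0.2013] -14.8 row [1.957 2.365 0.006] 0 rows 13
```

carry_out(
  deltas=[
    [[0.65, 0.79, 0, 0, 0], [0.65, 0.79, 0, 0, 0], [0.65, 0.79, 0, 0, 0], [0.65, 0.79, 0, 0, 0], [0.65, 0.79, 0, 0, 0]],
  ],
)

```text
clock: 1.4
tool_pos: [0.2592, 0.4621, 0.202]
orientation: [-180.0, 0.0, -15.0]
force: [-0.2, 0.7, 1.6]
opening: 0.0531
gripper_force: 0.0
```

carry_out(
  deltas=[
    [[0.65, 0.79, 0, 0, 0], [0.65, 0.79, 0, 0, 0], [0.65, 0.79, 0, 0, 0], [0.65, 0.79, 0, 0, 0], [0.65, 0.79, 0, 0, 0]],
  ],
)

```text
clock: 1.9
tool_pos: [0.3441, 0.2767, 0.2016]
orientation: [-180.0, -0.0, -15.0]
force: [0.7, 1.2, -0.3]
opening: 0.0439
gripper_force: 0.0
```

carry_out(
  deltas=[
    [[0.64, 0.78, 0, 0, 0], [0.64, 0.78, 0, 0, 0], [0.64, 0.78, 0, 0, 0], [0.64, 0.78, 0, 0, 0], [0.64, 0.78, 0, 0, 0]],
  ],
)

```text
clock: 2.4
tool_pos: [0.4284, 0.0929, 0.2014]
orientation: [180.0, -0.0, -15.2]
force: [-0.3, 0.4, -0.8]
opening: 0.0438
gripper_force: 0.0
```

```bash
python3 look.py w1 cover_small_knob cover_medium_knob movement_small movement_medium; python3 -c "
from h import *
plan(.43,.095,.036)"
```

```text
2.4 [0.4284 0.0929 0.2014] [180.   -0.  -15.2] F [-0.3  0.4 -0.8] open 0.0438 cam [0.494 0.075 0.386]
cover_small_knob 0.98 [252.5  98.6] [0.5328 0.0946 0.043 ]
cover_small_knob 0.94 [332.6 113.9] [0.4963 0.0178 0.043 ]
cover_small_knob 0.7 [284.2 191.3] [0.4299 0.0881 0.043 ]
cover_medium_knob 0.89 [449.5 151.7] [ 0.4261 -0.0936  0.047 ]
movement_medium 0.62 [203.6  25.8] [0.624  0.1275 0.002 ]
pose [0.427  0.098  0.2013] -14.8 row [0.019 0.011 0.827] 0 rows 4
```

View pics/w1.png

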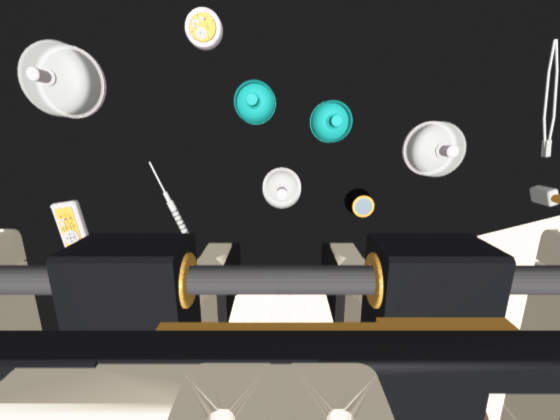

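The wrist view shows the clear small cover at (283,190) with its knob at (282,194), centred between the fingers. The turquoise look-alikes at (255,102) and (331,121) are well clear. I'll descend and grip.

carry_out(
  deltas=[
    [[0.02, 0.025, 0.7, 0, 0], [0.02, 0.025, 0.7, 0, 0], [0.02, 0.025, 0.75, 0, 0], [0.02, 0.025, 0.8, 0, 0], [0.02, 0.025, 0.825, 0, 0]],
  ],
)

```text
clock: 3.15
tool_pos: [0.4292, 0.0918, 0.0359]
orientation: [179.9, 0.1, -14.7]
force: [-0.1, 0.4, 1.2]
opening: 0.044
gripper_force: 0.0
```

carry_out(
  deltas=[
    [[0, 0, 0, 0, 0], [0, 0, 0, 0, -1], [0, 0, 0, 0, -1], [0, 0, 0, 0, -1], [0, 0, 0, 0, -1]],
  ],
)

```text
clock: 3.65
tool_pos: [0.43, 0.0913, 0.037]
orientation: [-179.9, -0.1, -14.8]
force: [0.2, 0.5, 0.3]
opening: 0.0176
gripper_force: 0.0
```

carry_out(
  deltas=[
    [[0, 0, 0, 0, -1], [0, 0, 0, 0, -1], [0, 0, 0, 0, -1], [0, 0, -0.1, 0, -1], [0, 0, -0.2, 0, -1]],
  ],
)

```text
clock: 4.15
tool_pos: [0.4291, 0.0906, 0.0762]
orientation: [179.9, 0.1, -14.8]
force: [-0.2, -0.1, -0.1]
opening: 0.0005
gripper_force: 0.0
```

carry_out(
  deltas=[
    [[0, 0, -0.2, 0, -1], [0, 0, -0.3, 0, -1], [0, 0, -0.3, 0, -1], [0, 0, -0.3, 0, -1], [0, 0, -0.3, 0, -1]],
  ],
)

```text
clock: 4.65
tool_pos: [0.4289, 0.0907, 0.1353]
orientation: [179.9, 0.1, -14.8]
force: [0.0, -0.2, -0.2]
opening: 0.0004
gripper_force: 0.0
```

```bash
python3 look.py w2 movement_small movement_medium; python3 -c "
from h import *
plan(.63,-.064,.137)"
```

```text
4.65 [0.4289 0.0907 0.1353] [ 1.799e+02  1.000e-01 -1.480e+01] F [ 0.  -0.2 -0.2] open 0.0004 cam [0.495 0.073 0.319]
movement_small 0.2 [ 34.  246.8] [0.4452 0.3623 0.002 ]
movement_medium 0.74 [184.2   3.9] [0.6228 0.1284 0.002 ]
pose [0.4291 0.0907 0.1354] -14.8 row [ 1.169  0.491 -0.008] 0 rows 6
```

Gripped nothing; look.

View pics/w2.png

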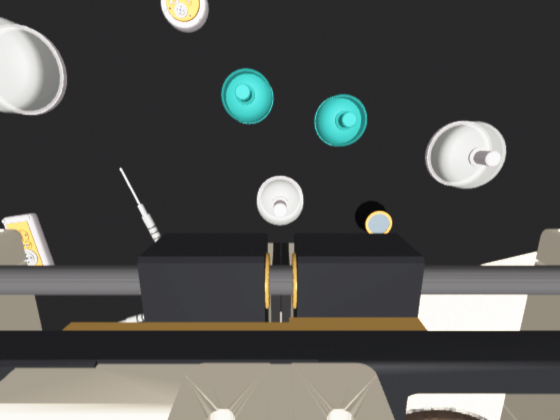

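```bash
python3 look.py w3 cover_small_knob; python3 -c "
from h import *
for c in ('top','scene'):
  s=ctrl.snapshot(c)
  for d in ctrl.spot_point(s,'cover_small_knob')[:4]: print(c,round(d['p'],2),np.round(d['centre']),unproj(s,d['centre'],.043).round(4))
  for d in ctrl.silhouettes(s,'cover_small_knob')[:4]: print('sil',round(d['p'],2),np.round(d['centre']))
"
```

```text
4.8 [0.4291 0.0907 0.1354] [ 1.799e+02  1.000e-01 -1.480e+01] F [-0.2  0.1  0.3] open 0.0005 cam [0.495 0.073 0.319]
cover_small_knob 0.65 [243.8  92.1] [0.5327 0.0948 0.043 ]
cover_small_knob 0.63 [280.4 208.9] [0.428  0.0909 0.043 ]
cover_small_knob 0.62 [346.5 116.5] [0.4918 0.0161 0.043 ]
top 0.83 [265. 236.] [0.4893 0.015  0.043 ]
top 0.74 [227. 216.] [0.5324 0.1007 0.043 ]
top 0.53 [226. 265.] [0.425  0.0979 0.043 ]
sil 0.72 [262. 238.]
sil 0.49 [234. 218.]
sil 0.42 [236. 264.]
sil 0.19 [413. 185.]
scene 0.75 [295. 208.] [0.486 0.009 0.043]
scene 0.74 [343. 208.] [0.4354 0.0974 0.043 ]
sil 0.96 [320. 244.]
sil 0.84 [297. 216.]
sil 0.7 [343. 219.]
```

```bash
python3 - <<'E'
from h import *
s=ctrl.snapshot("wrist"); o=ctrl.get_obs()
def pr(X):
    c=s["R"]@X+s["t"]; u=s["camera_matrix"]@c; return (u[:2]/u[2]).round(0), c.round(3)
p=o["tool_pos"]
for dz in (0,.019,.04,.066): print(dz,pr(p+[0,0,dz]))
print(pr(np.array([.43,.091,.043])),pr(np.array([.43,.091,.002])), pr(np.array([.43,.091,.054]))); print(s["R"].round(3),s["camera_matrix"])
im=s["color"][230:290,220:340]; cv2.imwrite("pics/c1.png",cv2.resize(im[:,:,::-1],None,fx=6,fy=6))
E
```

```text
0 (array([280., 243.]), array([-0.   ,  0.019,  0.195]))
0.019 (array([280., 255.]), array([-0.   ,  0.024,  0.177]))
0.04 (array([280., 271.]), array([-0.   ,  0.03 ,  0.157]))
0.066 (array([280., 298.]), array([-0.   ,  0.036,  0.131]))
(array([280., 207.]), array([-0.   , -0.004,  0.285])) (array([280., 198.]), array([-0.   , -0.015,  0.325])) (array([280., 210.]), array([-0.   , -0.002,  0.275]))
[[-0.256 -0.967 -0.   ]
 [-0.936  0.247  0.252]
 [-0.244  0.065 -0.968]] [[311.90096694   0.         280.48449637]
 [  0.         311.90096694 211.96348661]
 [  0.           0.           1.        ]]
```

View pics/c1.png

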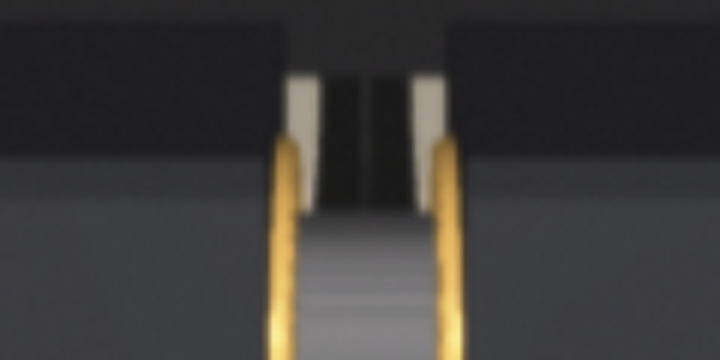

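The geometry agrees: the fingertips are at (280,243) and the unmoved cover's knob is at (280,208). So the knob must have slipped out. I'll retry lower and check the grip before lifting.

carry_out(
  deltas=[
    [[0, 0, 0, 0, 0], [0, 0, 0, 0, 0], [0, 0, 0, 0, 0], [0, 0, 0, 0, 0], [0, 0, 0, 0, 0]],
  ],
)

```text
clock: 5.75
tool_pos: [0.4297, 0.0911, 0.1363]
orientation: [-180.0, -0.0, -14.8]
force: [0.6, -0.1, -0.0]
opening: 0.0346
gripper_force: 0.0
```

carry_out(
  deltas=[
    [[0, 0, 0.25, 0, 0], [0, 0, 0.4, 0, 0], [0, 0, 0.45, 0, 0], [0, 0, 0.49, 0, 0], [0, 0, 0.505, 0, 0]],
  ],
)

```text
clock: 6.25
tool_pos: [0.4302, 0.0914, 0.0355]
orientation: [-180.0, -0.0, -14.8]
force: [0.5, 0.8, 0.5]
opening: 0.0438
gripper_force: 0.0
```

carry_out(
  deltas=[
    [[0, 0, 0, 0, -1], [0, 0, 0, 0, -1], [0, 0, 0, 0, -1], [0, 0, 0, 0, -1], [0, 0, 0, 0, -1]],
  ],
)

```text
clock: 6.75
tool_pos: [0.4298, 0.0912, 0.0356]
orientation: [-180.0, -0.0, -14.8]
force: [0.1, 0.1, 0.2]
opening: 0.0094
gripper_force: 0.0
```

carry_out(
  deltas=[
    [[0, 0, 0, 0, -1]],
  ],
)

```text
clock: 6.85
tool_pos: [0.4297, 0.0911, 0.0354]
orientation: [-180.0, -0.0, -14.8]
force: [0.4, -0.9, 0.9]
opening: 0.003
gripper_force: 0.0
```

```bash
python3 - <<'E'
from h import *
o=ctrl.get_obs();print(o["opening"],o["gripper_force"],o["tool_pos"],o["force"])
s=ctrl.snapshot("scene"); save(s,"s2"); im=s["color"][150:270,260:420]; cv2.imwrite("pics/c2.png",cv2.resize(im[:,:,::-1],None,fx=5,fy=5,interpolation=cv2.INTER_CUBIC))
E
```

```text
0.0030020886518991765 0.0 [0.4297195  0.09112404 0.03544349] [ 0.42813813 -0.87570527  0.92755624]
```

View pics/c2.png

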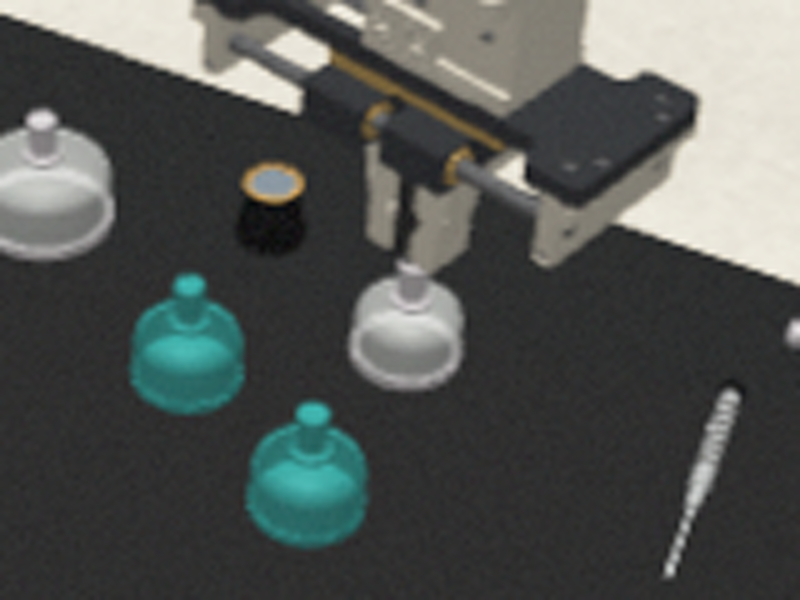

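```bash
python3 - <<'E'
from h import *
s=ctrl.snapshot("scene"); o=ctrl.get_obs()
def pr(X):
    u=s["camera_matrix"]@(s["R"]@X+s["t"]); return (u[:2]/u[2]).round(1)
print("tcp",pr(o["tool_pos"]))
print("rim",unproj(s,(341.4,219),.006)," knobtop",unproj(s,(341.8,203.5),.054)," dometop",unproj(s,(342,210),.032))
print("turq rim",unproj(s,(297.5,225),.006),"knobtop",unproj(s,(298,206.5),.054))
E
python3 - <<'E'
import cv2
a=cv2.imread("pics/w2.png")[150:250,230:330]; cv2.imwrite("pics/c3.png",cv2.resize(a,None,fx=5,fy=5,interpolation=cv2.INTER_CUBIC))
E
```

```text
tcp [341.5 208.5]
rim [0.42928788 0.09338207 0.006     ]  knobtop [0.43516594 0.09258208 0.054     ]  dometop [0.42993395 0.09266552 0.032     ]
turq rim [0.49319744 0.02091136 0.006     ] knobtop [0.48915687 0.01850897 0.054     ]
```

View pics/c3.png

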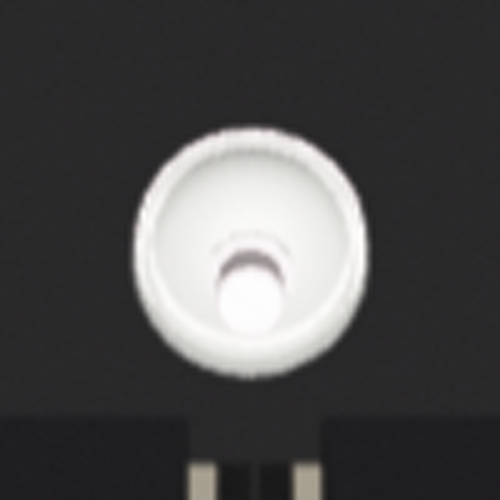

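```bash
python3 - <<'E'
from h import *
s=ctrl.snapshot("wrist"); o=ctrl.get_obs()
def pr(s,X):
    u=s["camera_matrix"]@(s["R"]@np.array(X)+s["t"]); return (u[:2]/u[2]).round(1)
print(o["opening"],o["tool_pos"].round(4),"tcp",pr(s,o["tool_pos"]),"rim",pr(s,[.43,.0915,.002]),"knobtop",pr(s,[.43,.0915,.054]))
im=s["color"][120:280,200:360]; a=cv2.resize(im[:,:,::-1],(480,480),interpolation=cv2.INTER_CUBIC)
cv2.imwrite("pics/c4.png",a)
s=ctrl.snapshot("scene")
for z in (.032,.0355,.045,.054): print(z,pr(s,[.4298,.0915,z]),pr(s,[.415,.0915,z]))
E
```

```text
0.0004264728801096175 [0.4296 0.091  0.0353] tcp [280.5 243. ] rim [279.8 226.8] knobtop [279.5 254.1]
0.032 [341.5 209.8] [344.5 205.8]
0.0355 [341.7 208.5] [344.6 204.6]
0.045 [342.  205.1] [345.  201.2]
0.054 [342.4 201.9] [345.4 197.9]
```

View pics/c4.png

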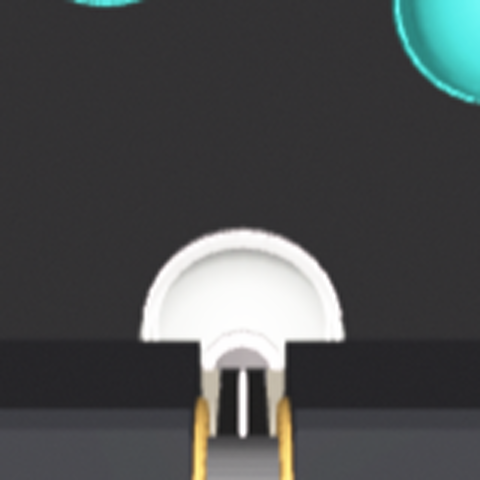

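The view shows the closed fingers standing directly above the knob top: the scene view shows the whole knob below them, and the slit between the pads is bright. So the fingertips end about 19 mm above the reported TCP. I'll open, go lower in small steps watching the force, and close.

carry_out(
  deltas=[
    [[0, 0, -0.1, 0, 0], [0, 0, -0.1, 0, 0], [0, 0, -0.1, 0, 0], [0, 0, -0.1, 0, 0], [0, 0, -0.1, 0, 0]],
  ],
)

```text
clock: 7.55
tool_pos: [0.4293, 0.0908, 0.0548]
orientation: [180.0, 0.0, -14.8]
force: [-0.1, 0.3, -0.6]
opening: 0.0349
gripper_force: 0.0
```

carry_out(
  deltas=[
    [[0, 0, 0.08, 0, 0], [0, 0, 0.12, 0, 0], [0, 0, 0.14, 0, 0], [0, 0, 0.15, 0, 0], [0, 0, 0.16, 0, 0]],
  ],
)

```text
clock: 8.05
tool_pos: [0.4297, 0.0911, 0.0232]
orientation: [180.0, -0.0, -14.8]
force: [0.1, 0.5, 0.8]
opening: 0.0441
gripper_force: 0.0
```

carry_out(
  deltas=[
    [[0, 0, 0, 0, -1], [0, 0, 0, 0, -1], [0, 0, 0, 0, -1], [0, 0, 0, 0, -1], [0, 0, 0, 0, -1]],
  ],
)

```text
clock: 8.55
tool_pos: [0.4297, 0.0911, 0.0234]
orientation: [-180.0, -0.0, -14.8]
force: [0.9, 0.7, 0.7]
opening: 0.0107
gripper_force: 30.0
```

carry_out(
  deltas=[
    [[0, 0, 0, 0, -1], [0, 0, 0, 0, -1]],
  ],
)

```text
clock: 8.75
tool_pos: [0.4298, 0.0911, 0.0234]
orientation: [-180.0, -0.0, -14.8]
force: [0.4, 0.4, 1.5]
opening: 0.011
gripper_force: 30.0
```

carry_out(
  deltas=[
    [[0, 0, -0.05, 0, -1], [0, 0, -0.15, 0, -1], [0, 0, -0.3, 0, -1], [0, 0, -0.4, 0, -1], [0, 0, -0.4, 0, -1]],
  ],
)

```text
clock: 9.25
tool_pos: [0.4314, 0.0921, 0.1066]
orientation: [-179.8, -0.2, -14.8]
force: [0.6, 0.1, -0.7]
opening: 0.0107
gripper_force: 30.0
```

```bash
python3 - <<'E'
from h import *
o=ctrl.get_obs(); print(o["opening"],o["gripper_force"])
s=ctrl.snapshot("scene"); a=s["color"][120:240,280:400]; w=ctrl.snapshot("wrist"); b=w["color"][150:290,200:360]
im=np.hstack([cv2.resize(a,(400,400),interpolation=cv2.INTER_CUBIC),cv2.resize(b,(400,400),interpolation=cv2.INTER_CUBIC)])
cv2.imwrite("pics/c5.png",im[:,:,::-1])
for n in("movement_small","movement_medium"):
    for d in ctrl.spot_point(w,n)[:2]: print(n,d["p"],d["centre"],unproj(w,d["centre"],.002))
E
```

```text
0.010717362583481771 29.999820291996002
```

View pics/c5.png

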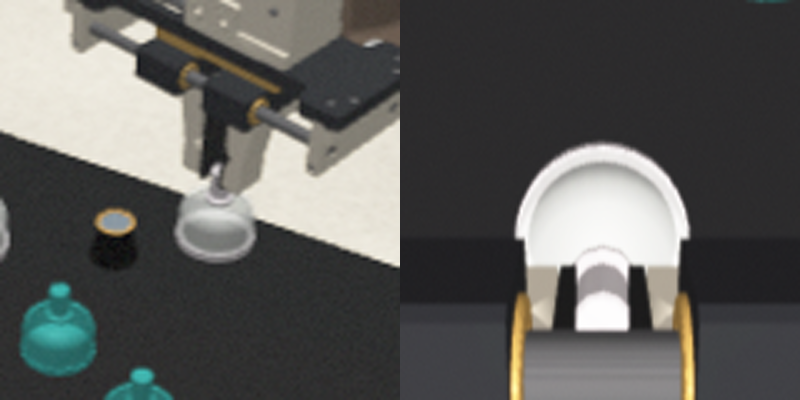

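The small cover hangs upright in the grip (knob at crop (602,310)). Next I stop short of the small movement and look.

```bash
python3 -c "
from h import *
plan(.56,-.045,.115)"
```

```text
pose [0.429  0.0907 0.1028] -14.8 row [ 0.807  0.488 -0.061] 0 rows 4
```

carry_out(
  deltas=[
    [[0.13, 0.08, -0.06, 0, -1], [0.33, 0.2, -0.06, 0, -1], [0.53, 0.32, -0.06, 0, -1], [0.7, 0.42, -0.06, 0, -1], [0.8, 0.48, -0.06, 0, -1]],
  ],
)

```text
clock: 9.95
tool_pos: [0.5607, -0.0449, 0.1136]
orientation: [179.9, 0.1, -14.9]
force: [0.9, 0.5, -0.5]
opening: 0.0107
gripper_force: 30.0
```

carry_out(
  deltas=[
    [[0, 0, 0, 0, -1], [0, 0, 0, 0, -1]],
  ],
)

```text
clock: 10.15
tool_pos: [0.5588, -0.0433, 0.1137]
orientation: [179.9, 0.2, -14.9]
force: [-0.2, 0.6, -0.5]
opening: 0.0108
gripper_force: 30.0
```

```bash
python3 look.py w4 movement_small movement_medium cover_oblong_knob; python3 -c "
from h import *
plan(.63,-.064,.055)"
```

```text
10.15 [ 0.5588 -0.0433  0.1137] [179.9   0.2 -14.9] F [-0.2  0.6 -0.5] open 0.0108 cam [ 0.625 -0.061  0.298]
movement_small 0.72 [278.2 125.8] [ 0.629 -0.06   0.002]
movement_medium 0.84 [ 92. 190.] [0.6176 0.1285 0.002 ]
pose [ 0.5591 -0.042   0.1152] -14.8 row [0.371 0.016 0.301] 0 rows 2
```

carry_out(
  deltas=[
    [[0.18, 0.005, 0, 0, -1], [0.31, 0.005, 0, 0, -1], [0.363, 0.005, 0, 0, -1], [0.363, 0.005, 0, 0, -1], [0.363, 0.005, 0, 0, -1]],
  ],
)

```text
clock: 10.85
tool_pos: [0.6287, -0.0617, 0.115]
orientation: [180.0, 0.1, -14.8]
force: [0.1, 0.0, -0.5]
opening: 0.0103
gripper_force: 30.0
```

carry_out(
  deltas=[
    [[0, 0, 0.15, 0, -1], [0, 0, 0.28, 0, -1], [0, 0, 0.36, 0, -1], [0, 0, 0.4, 0, -1], [0, 0, 0.43, 0, -1]],
  ],
)

```text
clock: 11.35
tool_pos: [0.6292, -0.0619, 0.0293]
orientation: [180.0, 0.0, -14.8]
force: [0.5, 0.4, 0.2]
opening: 0.0107
gripper_force: 30.0
```

carry_out(
  deltas=[
    [[0, 0, 0.005, 0, -1], [0, 0, 0.01, 0, -1], [0, 0, 0.015, 0, -1], [0, 0, 0.02, 0, -1], [0, 0, 0.02, 0, -1]],
  ],
)

```text
clock: 11.85
tool_pos: [0.6298, -0.0622, 0.0255]
orientation: [-180.0, -0.0, -14.8]
force: [0.3, 0.1, -0.5]
opening: 0.0108
gripper_force: 30.0
```

carry_out(
  deltas=[
    [[0, 0, 0.003, 0, -1], [0, 0, 0.006, 0, -1], [0, 0, 0.009, 0, -1], [0, 0, 0.01, 0, -1], [0, 0, 0.01, 0, -1]],
  ],
)

```text
clock: 12.35
tool_pos: [0.6297, -0.0623, 0.0235]
orientation: [180.0, -0.0, -14.8]
force: [-1.0, -0.5, 2.4]
opening: 0.0109
gripper_force: 30.0
```

carry_out(
  deltas=[
    [[0, 0, 0, 0, 0], [0, 0, 0, 0, 0], [0, 0, 0, 0, 0], [0, 0, 0, 0, 0], [0, 0, 0, 0, 0]],
  ],
)

```text
clock: 12.85
tool_pos: [0.6296, -0.0622, 0.0232]
orientation: [180.0, 0.0, -14.8]
force: [0.2, 0.1, 0.0]
opening: 0.0423
gripper_force: 0.0
```

carry_out(
  deltas=[
    [[0, 0, -0.15, 0, 0], [0, 0, -0.4, 0, 0], [0, 0, -0.6, 0, 0], [0, 0, -0.6, 0, 0], [0, 0, -0.6, 0, 0]],
  ],
)

```text
clock: 13.35
tool_pos: [0.6302, -0.0621, 0.1447]
orientation: [-179.9, -0.1, -14.8]
force: [0.1, -0.0, -0.9]
opening: 0.0438
gripper_force: 0.0
```

```bash
python3 look.py w5 movement_small cover_small_knob; python3 -c "
from h import *
s=ctrl.snapshot('top')
for n in ('cover_small_knob','cover_medium_knob','movement_small'):
  for d in ctrl.spot_point(s,n): print(n,round(d['p'],2),unproj(s,d['centre'],Z.get(n,.002)).round(4))
plan(.431,-.087,.12)"
```

```text
13.35 [ 0.6302 -0.0621  0.1447] [-1.799e+02 -1.000e-01 -1.480e+01] F [ 0.1 -0.  -0.9] open 0.0438 cam [ 0.696 -0.08   0.329]
cover_small_knob 0.78 [283.1 203.1] [ 0.632  -0.0649  0.043 ]
cover_small_knob 0.89 [0.4865 0.0176 0.043 ]
cover_small_knob 0.72 [ 0.6282 -0.0647  0.043 ]
cover_small_knob 0.72 [0.5272 0.1026 0.043 ]
cover_medium_knob 0.67 [ 0.4284 -0.0867  0.047 ]
pose [ 0.6292 -0.0623  0.1422] -14.8 row [-0.927  0.373  0.111] 0 rows 5
```

View pics/w5.png

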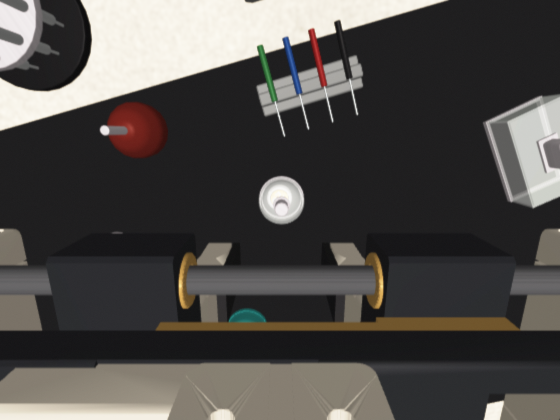

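The small cover stands upright at (281,200) over its movement. Next is the medium one.

carry_out(
  deltas=[
    [[-0.92, 0.37, 0, 0, 0], [-0.92, 0.37, 0, 0, 0], [-0.92, 0.37, 0, 0, 0], [-0.92, 0.37, 0, 0, 0], [-0.92, 0.37, 0, 0, 0]],
  ],
)

```text
clock: 14.2
tool_pos: [0.4268, -0.0876, 0.1428]
orientation: [-180.0, 0.1, -14.9]
force: [1.1, 0.5, 1.1]
opening: 0.0439
gripper_force: 0.0
```

carry_out(
  deltas=[
    [[0, 0, 0, 0, 0]],
  ],
)

```text
clock: 14.3
tool_pos: [0.4323, -0.0868, 0.1438]
orientation: [-180.0, -0.1, -14.8]
force: [0.4, 0.4, 0.2]
opening: 0.0435
gripper_force: 0.0
```

```bash
python3 look.py w6 cover_medium_knob; python3 -c "
from h import *
plan(.43,-.088,.0265)"
```

```text
14.3 [ 0.4323 -0.0868  0.1438] [-1.80e+02 -1.00e-01 -1.48e+01] F [0.4 0.4 0.2] open 0.0435 cam [ 0.498 -0.104  0.328]
cover_medium_knob 0.74 [286.5 211.6] [ 0.4264 -0.091   0.047 ]
pose [ 0.4337 -0.0865  0.1435] -14.8 row [-0.016  0.012  0.585] 0 rows 3
```

carry_out(
  deltas=[
    [[-0.022, 0.023, 0.2, 0, 0], [-0.022, 0.023, 0.42, 0, 0], [-0.022, 0.023, 0.53, 0, 0], [-0.022, 0.023, 0.57, 0, 0], [-0.022, 0.023, 0.59, 0, 0]],
  ],
)

```text
clock: 14.9
tool_pos: [0.4279, -0.09, 0.0244]
orientation: [179.9, 0.1, -14.8]
force: [0.0, -0.4, 0.9]
opening: 0.0443
gripper_force: 0.0
```

carry_out(
  deltas=[
    [[0, 0, 0, 0, -1], [0, 0, 0, 0, -1], [0, 0, 0, 0, -1], [0, 0, 0, 0, -1], [0, 0, 0, 0, -1]],
  ],
)

```text
clock: 15.4
tool_pos: [0.4278, -0.09, 0.0259]
orientation: [-180.0, -0.1, -14.8]
force: [-0.7, -0.7, 1.1]
opening: 0.0116
gripper_force: 30.0
```

carry_out(
  deltas=[
    [[0, 0, 0, 0, -1], [0, 0, 0, 0, -1]],
  ],
)

```text
clock: 15.6
tool_pos: [0.4278, -0.0901, 0.0257]
orientation: [-180.0, -0.0, -14.8]
force: [-0.7, -2.3, 5.3]
opening: 0.0113
gripper_force: 30.0
```

carry_out(
  deltas=[
    [[0, 0, -0.05, 0, -1], [0, 0, -0.2, 0, -1], [0, 0, -0.4, 0, -1], [0, 0, -0.45, 0, -1], [0, 0, -0.45, 0, -1]],
  ],
)

```text
clock: 16.1
tool_pos: [0.4286, -0.0896, 0.1172]
orientation: [-179.9, -0.2, -14.8]
force: [-0.2, -0.3, -1.0]
opening: 0.0113
gripper_force: 30.0
```

```bash
python3 -c "
from h import *
o=ctrl.get_obs();print(o['opening'],o['gripper_force']);plan(.549,.145,.116)"
```

```text
0.011322700747974722 29.981309473514557
pose [ 0.4286 -0.0896  0.1172] -14.8 row [ 0.282 -1.288  0.006] 0 rows 6
```

carry_out(
  deltas=[
    [[0.02, -0.1, 0, 0, -1], [0.06, -0.3, 0, 0, -1], [0.11, -0.5, 0, 0, -1], [0.15, -0.7, 0, 0, -1], [0.2, -0.9, 0, 0, -1]],
  ],
)

```text
clock: 16.6
tool_pos: [0.5115, 0.075, 0.1137]
orientation: [179.9, 0.1, -14.8]
force: [1.0, -0.3, -1.4]
opening: 0.0112
gripper_force: 30.0
```

carry_out(
  deltas=[
    [[0.04, -0.2, 0, 0, -1], [0.07, -0.34, 0, 0, -1], [0.08, -0.388, 0, 0, -1], [0.08, -0.388, 0, 0, -1], [0.08, -0.388, 0, 0, -1]],
  ],
)

```text
clock: 17.1
tool_pos: [0.5463, 0.1438, 0.114]
orientation: [179.9, 0.1, -14.8]
force: [-0.4, -0.2, -0.8]
opening: 0.0111
gripper_force: 30.0
```

```bash
python3 look.py w7 movement_medium; python3 -c "
from h import *
plan(.617,.127,.027)"
```

```text
17.1 [0.5463 0.1438 0.114 ] [ 1.799e+02  1.000e-01 -1.480e+01] F [-0.4 -0.2 -0.8] open 0.0111 cam [0.613 0.127 0.298]
movement_medium 0.78 [279.3 120. ] [0.6212 0.1249 0.002 ]
pose [0.5466 0.1436 0.1148] -14.9 row [ 0.361 -0.01   0.439] 0 rows 3
```

carry_out(
  deltas=[
    [[0.18, -0.005, 0, 0, -1], [0.32, -0.01, 0, 0, -1], [0.37, -0.01, 0, 0, -1], [0.37, -0.01, 0, 0, -1], [0.37, -0.01, 0.1, 0, -1]],
  ],
)

```text
clock: 17.7
tool_pos: [0.6207, 0.1275, 0.0975]
orientation: [-179.8, -0.2, -14.9]
force: [0.6, 0.7, -0.7]
opening: 0.0112
gripper_force: 30.0
```

carry_out(
  deltas=[
    [[0, 0, 0.15, 0, -1], [0, 0, 0.25, 0, -1], [0, 0, 0.3, 0, -1], [0, 0, 0.32, 0, -1], [0, 0, 0.33, 0, -1]],
  ],
)

```text
clock: 18.2
tool_pos: [0.6196, 0.1278, 0.0298]
orientation: [-180.0, -0.0, -14.8]
force: [0.0, -1.1, 0.2]
opening: 0.0114
gripper_force: 30.0
```

carry_out(
  deltas=[
    [[0, 0, 0.004, 0, -1], [0, 0, 0.008, 0, -1], [0, 0, 0.012, 0, -1], [0, 0, 0.014, 0, -1], [0, 0, 0.014, 0, -1]],
  ],
)

```text
clock: 18.7
tool_pos: [0.6196, 0.1277, 0.0266]
orientation: [-180.0, -0.0, -14.8]
force: [0.3, 0.2, -1.1]
opening: 0.0113
gripper_force: 30.0
```

carry_out(
  deltas=[
    [[0, 0, 0.003, 0, -1], [0, 0, 0.006, 0, -1], [0, 0, 0.008, 0, -1], [0, 0, 0.01, 0, -1], [0, 0, 0.01, 0, -1]],
  ],
)

```text
clock: 19.2
tool_pos: [0.6197, 0.1271, 0.0255]
orientation: [180.0, -0.0, -14.8]
force: [-2.3, -2.5, 7.5]
opening: 0.0115
gripper_force: 30.0
```

carry_out(
  deltas=[
    [[0, 0, 0, 0, 0], [0, 0, 0, 0, 0], [0, 0, 0, 0, 0], [0, 0, 0, 0, 0], [0, 0, 0, 0, 0]],
  ],
)

```text
clock: 19.7
tool_pos: [0.6195, 0.1278, 0.0243]
orientation: [180.0, 0.0, -14.8]
force: [-0.3, 0.2, -0.5]
opening: 0.0422
gripper_force: 0.0
```

carry_out(
  deltas=[
    [[0, 0, -0.15, 0, 0], [0, 0, -0.4, 0, 0], [0, 0, -0.6, 0, 0], [0, 0, -0.6, 0, 0], [0, 0, -0.6, 0, 0]],
  ],
)

```text
clock: 20.2
tool_pos: [0.62, 0.1281, 0.1458]
orientation: [-179.9, -0.1, -14.8]
force: [-0.2, 0.2, -0.5]
opening: 0.044
gripper_force: 0.0
```

```bash
python3 look.py w8 cover_medium_knob cover_large_knob movement_medium; python3 -c "
from h import *
plan(.608,.296,.146)"
```

```text
20.2 [0.62   0.1281 0.1458] [-1.799e+02 -1.000e-01 -1.480e+01] F [-0.2  0.2 -0.5] open 0.044 cam [0.685 0.11  0.33 ]
cover_medium_knob 0.71 [282.7 206. ] [0.6198 0.1262 0.047 ]
pose [0.6187 0.1273 0.143 ] -14.8 row [-0.268 -0.801 -0.015] 0 rows 4
```

carry_out(
  deltas=[
    [[-0.27, -0.8, -0.02, 0, 0], [-0.27, -0.8, -0.02, 0, 0], [-0.27, -0.8, -0.02, 0, 0], [-0.27, -0.8, -0.02, 0, 0], [-0.27, -0.8, -0.02, 0, 0]],
  ],
)

```text
clock: 20.9
tool_pos: [0.6074, 0.2987, 0.1467]
orientation: [179.9, 0.1, -14.6]
force: [0.1, -1.2, -1.0]
opening: 0.0438
gripper_force: 0.0
```

carry_out(
  deltas=[
    [[0, 0, 0, 0, 0]],
  ],
)

```text
clock: 21.0
tool_pos: [0.6077, 0.2959, 0.1471]
orientation: [179.9, 0.1, -14.8]
force: [0.7, 0.2, -0.4]
opening: 0.0436
gripper_force: 0.0
```

```bash
python3 look.py w9 cover_large_knob movement_oblong; python3 -c "
from h import *
plan(.608,.296,.029)"
```

```text
21.0 [0.6077 0.2959 0.1471] [ 1.799e+02  1.000e-01 -1.480e+01] F [ 0.7  0.2 -0.4] open 0.0436 cam [0.674 0.279 0.331]
cover_large_knob 0.92 [280.3 205.8] [0.6084 0.2957 0.051 ]
movement_oblong 0.53 [262.8 334.2] [0.4472 0.3602 0.002 ]
pose [0.6083 0.2949 0.1482] -14.9 row [-0.003 -0.005  0.596] 0 rows 3
```

carry_out(
  deltas=[
    [[0, 0, 0.2, 0, 0], [0, 0, 0.42, 0, 0], [0, 0, 0.53, 0, 0], [0, 0, 0.57, 0, 0], [0, 0, 0.59, 0, 0]],
  ],
)

```text
clock: 21.65
tool_pos: [0.6086, 0.2953, 0.0302]
orientation: [180.0, 0.0, -14.9]
force: [0.1, 0.4, 0.2]
opening: 0.0442
gripper_force: 0.0
```

carry_out(
  deltas=[
    [[0, 0, 0, 0, -1], [0, 0, 0, 0, -1], [0, 0, 0, 0, -1], [0, 0, 0, 0, -1], [0, 0, 0, 0, -1]],
  ],
)

```text
clock: 22.15
tool_pos: [0.6084, 0.2963, 0.0311]
orientation: [-180.0, -0.0, -14.8]
force: [-0.2, 0.3, -1.0]
opening: 0.0114
gripper_force: 29.8
```

carry_out(
  deltas=[
    [[0, 0, 0, 0, -1], [0, 0, 0, 0, -1]],
  ],
)

```text
clock: 22.35
tool_pos: [0.6085, 0.2962, 0.0309]
orientation: [-180.0, -0.0, -14.8]
force: [-0.7, -1.8, 2.7]
opening: 0.0111
gripper_force: 29.8
```

carry_out(
  deltas=[
    [[0, 0, -0.05, 0, -1], [0, 0, -0.2, 0, -1], [0, 0, -0.4, 0, -1], [0, 0, -0.5, 0, -1], [0, 0, -0.5, 0, -1]],
  ],
)

```text
clock: 22.85
tool_pos: [0.6103, 0.2976, 0.1353]
orientation: [-179.7, -0.3, -14.8]
force: [-1.0, 0.4, -0.0]
opening: 0.0114
gripper_force: 29.8
```

```bash
python3 -c "
from h import *
o=ctrl.get_obs();print(o['opening'],o['gripper_force'],o['joint_pos'].round(0));plan(.386,-.36,.13)"
```

```text
0.011400397125339561 29.80424612760544 [ 42.  23.  -4.   0. -62.  33.]
pose [0.6103 0.2976 0.1353] -14.8 row [-0.244  3.465  0.027] 0 rows 14
```

carry_out(
  deltas=[
    [[-0.01, 0.1, 0, 0, -1], [-0.02, 0.3, 0, 0, -1], [-0.035, 0.5, 0, 0, -1], [-0.05, 0.7, 0, 0, -1], [-0.06, 0.9, 0, 0, -1]],
  ],
)

```text
clock: 23.35
tool_pos: [0.5493, 0.1239, 0.13]
orientation: [180.0, 0.1, -14.8]
force: [0.4, -0.6, -1.2]
opening: 0.0113
gripper_force: 29.8
```

carry_out(
  deltas=[
    [[-0.015, 0.2, 0, 0, -1], [-0.03, 0.4, 0, 0, -1], [-0.04, 0.6, 0, 0, -1], [-0.055, 0.8, 0, 0, -1], [-0.07, 1.0, 0, 0, -1]],
  ],
)

```text
clock: 23.85
tool_pos: [0.4848, -0.0658, 0.1303]
orientation: [-180.0, 0.0, -14.8]
force: [1.7, -0.6, -0.6]
opening: 0.0113
gripper_force: 29.8
```

carry_out(
  deltas=[
    [[-0.015, 0.2, 0, 0, -1], [-0.03, 0.4, 0, 0, -1], [-0.04, 0.6, 0, 0, -1], [-0.055, 0.8, 0, 0, -1], [-0.07, 1.0, 0, 0, -1]],
  ],
)

```text
clock: 24.35
tool_pos: [0.4202, -0.2555, 0.1304]
orientation: [-180.0, 0.0, -14.8]
force: [1.0, 0.8, -1.0]
opening: 0.0113
gripper_force: 29.8
```

carry_out(
  deltas=[
    [[-0.01, 0.2, 0, 0, -1], [-0.03, 0.38, 0, 0, -1], [-0.04, 0.5, 0, 0, -1], [-0.04, 0.56, 0, 0, -1], [-0.04, 0.56, 0, 0, -1]],
  ],
)

```text
clock: 24.85
tool_pos: [0.3842, -0.3613, 0.13]
orientation: [-180.0, 0.0, -14.9]
force: [-0.5, 0.3, -0.6]
opening: 0.0114
gripper_force: 29.8
```

carry_out(
  deltas=[
    [[0, 0, 0, 0, -1]],
  ],
)

```text
clock: 24.95
tool_pos: [0.3847, -0.36, 0.1301]
orientation: [-180.0, 0.0, -14.9]
force: [0.1, 0.1, -1.2]
opening: 0.0114
gripper_force: 29.8
```

```bash
python3 look.py w10 movement_large; python3 -c "
from h import *
o=ctrl.get_obs();print(o['opening'],o['gripper_force'],o['joint_pos'].round(0));plan(.4525,-.378,.033)"
```

```text
24.95 [ 0.3847 -0.36    0.1301] [-180.     0.   -14.9] F [ 0.1  0.1 -1.2] open 0.0114 cam [ 0.451 -0.378  0.314]
movement_large 0.8 [280.7 123.6] [ 0.4568 -0.3793  0.002 ]
0.01139969936679603 29.823293387889862 [-22.  10. -24.  -0. -56.  97.]
pose [ 0.3851 -0.3597  0.1304] -14.8 row [0.349 0.003 0.487] 0 rows 3
```

carry_out(
  deltas=[
    [[0.18, 0.005, 0, 0, -1], [0.31, 0.005, 0, 0, -1], [0.365, 0.005, 0, 0, -1], [0.365, 0.005, 0, 0, -1], [0.365, 0.005, 0.1, 0, -1]],
  ],
)

```text
clock: 25.55
tool_pos: [0.4566, -0.3802, 0.1125]
orientation: [179.9, -0.2, -14.7]
force: [1.0, -0.5, -0.5]
opening: 0.0114
gripper_force: 29.8
```

carry_out(
  deltas=[
    [[0, 0, 0.15, 0, -1], [0, 0, 0.28, 0, -1], [0, 0, 0.34, 0, -1], [0, 0, 0.37, 0, -1], [0, 0, 0.385, 0, -1]],
  ],
)

```text
clock: 26.05
tool_pos: [0.4552, -0.3801, 0.0337]
orientation: [180.0, -0.0, -14.8]
force: [-0.4, -0.2, -0.7]
opening: 0.0112
gripper_force: 29.8
```

carry_out(
  deltas=[
    [[0, 0, 0.003, 0, -1], [0, 0, 0.006, 0, -1], [0, 0, 0.009, 0, -1], [0, 0, 0.011, 0, -1], [0, 0, 0.011, 0, -1]],
  ],
)

```text
clock: 26.55
tool_pos: [0.4552, -0.3802, 0.0315]
orientation: [180.0, -0.0, -14.8]
force: [-1.2, -0.2, -1.8]
opening: 0.0114
gripper_force: 29.8
```

carry_out(
  deltas=[
    [[0, 0, 0.003, 0, -1], [0, 0, 0.006, 0, -1], [0, 0, 0.008, 0, -1], [0, 0, 0.008, 0, -1], [0, 0, 0.008, 0, -1]],
  ],
)

```text
clock: 27.05
tool_pos: [0.4556, -0.381, 0.0305]
orientation: [179.9, -0.1, -14.8]
force: [-1.3, -2.6, 6.2]
opening: 0.0115
gripper_force: 29.8
```

carry_out(
  deltas=[
    [[0, 0, 0, 0, 0], [0, 0, 0, 0, 0], [0, 0, 0, 0, 0], [0, 0, 0, 0, 0], [0, 0, 0, 0, 0]],
  ],
)

```text
clock: 27.55
tool_pos: [0.455, -0.38, 0.0294]
orientation: [-180.0, 0.0, -14.8]
force: [-0.3, -0.6, 0.6]
opening: 0.0421
gripper_force: 0.0
```

carry_out(
  deltas=[
    [[0, 0, -0.15, 0, 0], [0, 0, -0.4, 0, 0], [0, 0, -0.6, 0, 0], [0, 0, -0.6, 0, 0], [0, 0, -0.6, 0, 0]],
  ],
)

```text
clock: 28.05
tool_pos: [0.4556, -0.3802, 0.1509]
orientation: [180.0, -0.2, -14.8]
force: [0.5, 0.1, -0.0]
opening: 0.044
gripper_force: 0.0
```

```bash
python3 look.py w11 cover_large_knob cover_oblong_knob movement_large; python3 -c "
from h import *
plan(.57,-.30,.18)"
```

```text
28.05 [ 0.4556 -0.3802  0.1509] [180.   -0.2 -14.8] F [ 0.5  0.1 -0. ] open 0.044 cam [ 0.521 -0.398  0.335]
cover_large_knob 0.67 [281.5 206.1] [ 0.4554 -0.3811  0.051 ]
cover_oblong_knob 0.85 [157.7  47.7] [ 0.6134 -0.3152  0.047 ]
pose [ 0.4543 -0.3798  0.1483] -14.8 row [ 0.457 -0.534 -0.158] 0 rows 3
```

carry_out(
  deltas=[
    [[0.46, -0.53, -0.16, 0, 0], [0.46, -0.53, -0.16, 0, 0], [0.46, -0.53, -0.16, 0, 0], [0.46, -0.53, -0.16, 0, 0], [0.46, -0.53, -0.16, 0, 0]],
  ],
)

```text
clock: 28.75
tool_pos: [0.5714, -0.3002, 0.1801]
orientation: [-180.0, 0.1, -14.7]
force: [0.4, -0.5, -0.5]
opening: 0.0439
gripper_force: 0.0
```

carry_out(
  deltas=[
    [[0, 0, 0, 0, 0]],
  ],
)

```text
clock: 28.85
tool_pos: [0.5701, -0.3013, 0.1804]
orientation: [180.0, 0.1, -14.8]
force: [0.2, -0.1, -0.7]
opening: 0.0437
gripper_force: 0.0
```

```bash
cat >> h.py <<'E'
def rect(s,mask,z):
    # min-area rectangle of a mask laid onto the plane at z: centre, long side, short side, direction of the long side
    c=max(cv2.findContours(mask.astype(np.uint8),0,2)[0],key=len)[:,0]
    P=np.array([unproj(s,q,z)[:2] for q in c])
    (cx,cy),(w,h),a=cv2.minAreaRect((P*1000).astype(np.float32))
    if w<h: a,w,h=a+90,h,w
    return np.round([cx,cy,w,h,(a+90)%180-90],1)
E
python3 - <<'E'
from h import *
s=ctrl.snapshot("wrist"); save(s,"w12")
for d in ctrl.silhouettes(s,"cover_oblong_knob")[:2]: print(d["p"],np.round(d["centre"]),rect(s,d["mask"],.02))
for d in ctrl.spot_point(s,"cover_oblong_knob")[:2]: print(d["p"],d["centre"],unproj(s,d["centre"],.047))
t=ctrl.snapshot("top")
for n,z in (("movement_oblong",.01),("cover_oblong_knob",.02)):
    for d in ctrl.silhouettes(t,n)[:2]: print("top",n,d["p"],rect(t,d["mask"],z))
E
```

```text
0.63 [282. 150.] [ 613.9 -313.6   94.7   58.3   11.1]
0.81 [284.6, 151.3] [ 0.61524475 -0.31749135  0.047     ]
0.27 [46.6, 203.0] [ 0.62741533 -0.06373991  0.047     ]
top movement_oblong 0.93 [449.2 359.8  65.4  34.   -5.4]
top cover_oblong_knob 0.79 [ 598.6 -316.9   65.4   65.3  -79.4]
```

View pics/w12.png

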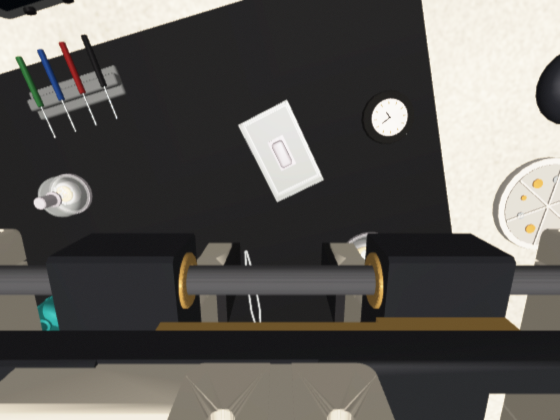

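The oblong cover has corners (240,125), (288,101), (323,179) and (277,201), with the bar at (283,152). Its long axis is at yaw about +11°. I'll turn to match and go above it.

```bash
python3 -c "
from h import *
plan(.6145,-.3155,.146,11)
s=ctrl.snapshot('wrist')
for a,b,z in (((264,113),(300,190),.02),((277,141),(288,166),.05)):
  v=unproj(s,a,z)-unproj(s,b,z); print(np.degrees(np.arctan2(v[1],v[0])))"
```

```text
pose [ 0.5706 -0.3018  0.1817] -14.9 row [0.23  0.01  0.179] -0.0719 rows 4
10.618466950790243
9.282785897029544
```

carry_out(
  deltas=[
    [[0.23, 0.01, 0.18, -0.07, 0], [0.23, 0.01, 0.18, -0.07, 0], [0.23, 0.01, 0.18, -0.07, 0], [0.23, 0.01, 0.18, -0.07, 0], [0.23, 0.01, 0.18, -0.07, 0]],
  ],
)

```text
clock: 29.7
tool_pos: [0.615, -0.3151, 0.1459]
orientation: [180.0, -0.0, 10.1]
force: [-0.6, 1.1, -0.6]
opening: 0.0435
gripper_force: 0.0
```

carry_out(
  deltas=[
    [[0, 0, 0, 0, 0], [0, 0, 0, 0, 0]],
  ],
)

```text
clock: 29.9
tool_pos: [0.6151, -0.315, 0.1463]
orientation: [180.0, -0.1, 10.3]
force: [-0.6, -0.3, -0.2]
opening: 0.0441
gripper_force: 0.0
```

```bash
python3 look.py w13 cover_oblong_knob; python3 -c "
from h import *
plan(.6145,-.3155,.0255,10.5)"
```

```text
29.9 [ 0.6151 -0.315   0.1463] [ 1.80e+02 -1.00e-01  1.03e+01] F [-0.6 -0.3 -0.2] open 0.0441 cam [ 0.682 -0.303  0.331]
cover_oblong_knob 0.95 [278.9 209.7] [ 0.6114 -0.3144  0.047 ]
pose [ 0.6151 -0.3149  0.1461] 10.3 row [-0.003  0.002  0.603] -0.0005 rows 3
```

carry_out(
  deltas=[
    [[-0.01, 0, 0.2, 0, 0], [-0.01, 0, 0.42, 0, 0], [-0.01, 0, 0.53, 0, 0], [-0.01, 0, 0.58, 0, 0], [-0.01, 0, 0.6, 0, 0]],
  ],
)

```text
clock: 30.5
tool_pos: [0.613, -0.3153, 0.025]
orientation: [-180.0, 0.1, 10.4]
force: [0.8, -0.7, 0.9]
opening: 0.0437
gripper_force: 0.0
```

carry_out(
  deltas=[
    [[0, 0, 0, 0, -1], [0, 0, 0, 0, -1], [0, 0, 0, 0, -1], [0, 0, 0, 0, -1], [0, 0, 0, 0, -1]],
  ],
)

```text
clock: 31.0
tool_pos: [0.6135, -0.3153, 0.0264]
orientation: [180.0, -0.1, 10.4]
force: [0.1, 2.9, 2.0]
opening: 0.0115
gripper_force: 30.0
```

carry_out(
  deltas=[
    [[0, 0, 0, 0, -1], [0, 0, 0, 0, -1]],
  ],
)

```text
clock: 31.2
tool_pos: [0.6135, -0.3152, 0.0263]
orientation: [180.0, -0.0, 10.4]
force: [-1.1, 1.5, 5.2]
opening: 0.0114
gripper_force: 30.0
```

carry_out(
  deltas=[
    [[0, 0, -0.05, 0, -1], [0, 0, -0.2, 0, -1], [0, 0, -0.4, 0, -1], [0, 0, -0.52, 0, -1], [0, 0, -0.52, 0, -1]],
  ],
)

```text
clock: 31.7
tool_pos: [0.6155, -0.3164, 0.1349]
orientation: [179.8, -0.4, 10.4]
force: [0.7, -0.7, -1.0]
opening: 0.0113
gripper_force: 29.9
```

```bash
python3 -c "
from h import *
o=ctrl.get_obs();print(o['opening'],o['gripper_force'],o['joint_pos'].round(0));plan(.372,.367,.13,-5.4)"
```

```text
0.011338350675465505 29.94232714176178 [-11.  24.  -2.   0. -63. 111.]
pose [ 0.6155 -0.3164  0.1349] 10.4 row [-0.581 -3.58   0.024] 0.0439 rows 15
```

carry_out(
  deltas=[
    [[-0.01, -0.1, 0, 0, -1], [-0.05, -0.3, 0, 0, -1], [-0.08, -0.5, 0, 0, -1], [-0.11, -0.7, 0, 0, -1], [-0.145, -0.9, 0, 0, -1]],
  ],
)

```text
clock: 32.2
tool_pos: [0.551, -0.1423, 0.1291]
orientation: [-180.0, 0.1, 10.3]
force: [0.3, 1.0, -0.9]
opening: 0.0114
gripper_force: 29.9
```

carry_out(
  deltas=[
    [[-0.03, -0.2, 0, 0, -1], [-0.065, -0.4, 0, 0, -1], [-0.1, -0.6, 0, 0, -1], [-0.13, -0.8, 0, 0, -1], [-0.16, -1.0, 0, 0, -1]],
  ],
)

```text
clock: 32.7
tool_pos: [0.4835, 0.0486, 0.1295]
orientation: [180.0, 0.0, 10.4]
force: [0.3, 0.8, -1.1]
opening: 0.0113
gripper_force: 29.9
```

carry_out(
  deltas=[
    [[-0.03, -0.2, 0, 0, -1], [-0.065, -0.4, 0, 0, -1], [-0.1, -0.6, 0, 0, -1], [-0.13, -0.8, 0, 0, -1], [-0.16, -1.0, 0, 0, -1]],
  ],
)

```text
clock: 33.2
tool_pos: [0.4161, 0.2396, 0.1296]
orientation: [180.0, 0.0, 10.4]
force: [0.7, 0.4, -0.5]
opening: 0.0114
gripper_force: 29.9
```

carry_out(
  deltas=[
    [[-0.03, -0.2, 0, 0.02, -1], [-0.06, -0.4, 0, 0.044, -1], [-0.09, -0.56, 0, 0.044, -1], [-0.11, -0.66, 0, 0.044, -1], [-0.11, -0.68, 0, 0.044, -1]],
  ],
)

```text
clock: 33.7
tool_pos: [0.3702, 0.3699, 0.1292]
orientation: [180.0, 0.0, -5.4]
force: [0.8, -0.7, -2.0]
opening: 0.0113
gripper_force: 29.9
```

carry_out(
  deltas=[
    [[0, 0, 0, 0, -1], [0, 0, 0, 0, -1]],
  ],
)

```text
clock: 33.9
tool_pos: [0.3711, 0.3673, 0.1294]
orientation: [180.0, 0.0, -5.5]
force: [0.9, -0.9, -1.1]
opening: 0.012
gripper_force: 29.9
```

```bash
python3 look.py w14 movement_oblong; python3 -c "
from h import *
s=ctrl.snapshot('wrist')
for d in ctrl.silhouettes(s,'movement_oblong')[:2]: print(d['p'],np.round(d['centre']),rect(s,d['mask'],.008))
im=s['color']; cv2.imwrite('pics/w14.png',im[:,:,::-1])
o=ctrl.get_obs();print(o['opening'],o['gripper_force'],o['joint_pos'].round(0));plan(.449,.360,.0285,-5.4)"
```

```text
33.9 [0.3711 0.3673 0.1294] [180.    0.   -5.5] F [ 0.9 -0.9 -1.1] open 0.012 cam [0.439 0.361 0.314]
movement_oblong 0.72 [278.9 121.5] [0.4475 0.3613 0.002 ]
0.63 [279. 119.] [450.6 360.2  66.9  33.2  -6.4]
0.01175028722173239 29.942291378974915 [ 66.  10. -24.  -0. -56.  18.]
pose [0.3715 0.3675 0.1298] -5.5 row [0.389 0.    0.506] -0.0004 rows 3
```

View pics/w14.png

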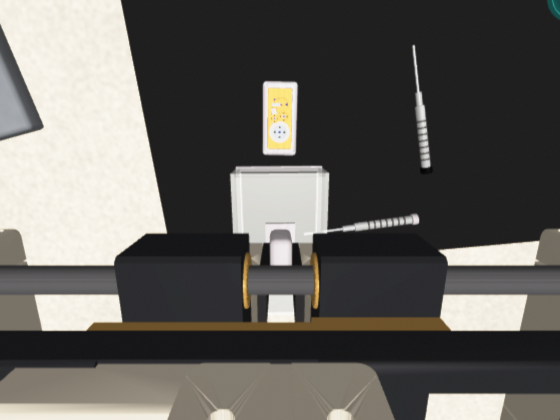

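The cover is held square with its movement, which is at (279,119); both screwdrivers are clear of the landing area. I'll place it.

carry_out(
  deltas=[
    [[0.18, 0, 0, 0.001, -1], [0.33, 0, 0, 0.001, -1], [0.39, 0, 0, 0.001, -1], [0.39, 0, 0, 0.001, -1], [0.39, 0, 0.1, 0.001, -1]],
  ],
)

```text
clock: 34.6
tool_pos: [0.45, 0.3617, 0.1117]
orientation: [-179.8, -0.1, -5.9]
force: [0.2, 0.4, -0.2]
opening: 0.0116
gripper_force: 29.9
```

carry_out(
  deltas=[
    [[0, 0, 0.15, 0, -1], [0, 0, 0.29, 0, -1], [0, 0, 0.36, 0, -1], [0, 0, 0.39, 0, -1], [0, 0, 0.405, 0, -1]],
  ],
)

```text
clock: 35.1
tool_pos: [0.4483, 0.3608, 0.0285]
orientation: [180.0, 0.0, -5.8]
force: [0.5, 0.3, -0.5]
opening: 0.0113
gripper_force: 29.9
```

carry_out(
  deltas=[
    [[0, 0, 0.003, 0, -1], [0, 0, 0.006, 0, -1], [0, 0, 0.009, 0, -1], [0, 0, 0.011, 0, -1], [0, 0, 0.011, 0, -1]],
  ],
)

```text
clock: 35.6
tool_pos: [0.4488, 0.361, 0.0267]
orientation: [-180.0, -0.0, -5.8]
force: [-0.2, 0.6, -0.7]
opening: 0.0111
gripper_force: 29.9
```

carry_out(
  deltas=[
    [[0, 0, 0.003, 0, -1], [0, 0, 0.006, 0, -1], [0, 0, 0.008, 0, -1], [0, 0, 0.008, 0, -1], [0, 0, 0.008, 0, -1]],
  ],
)

```text
clock: 36.1
tool_pos: [0.449, 0.3619, 0.0259]
orientation: [-179.9, -0.1, -5.8]
force: [-3.1, 1.5, 7.0]
opening: 0.0117
gripper_force: 30.0
```

Contact; release, lift and take the last look.

carry_out(
  deltas=[
    [[0, 0, 0, 0, 0], [0, 0, 0, 0, 0], [0, 0, 0, 0, 0], [0, 0, 0, 0, 0], [0, 0, 0, 0, 0]],
  ],
)

```text
clock: 36.6
tool_pos: [0.4487, 0.3607, 0.0247]
orientation: [180.0, 0.0, -5.8]
force: [-0.3, 0.3, -0.3]
opening: 0.0424
gripper_force: 0.0
```

carry_out(
  deltas=[
    [[0, 0, -0.15, 0, 0], [0, 0, -0.4, 0, 0], [0, 0, -0.65, 0, 0], [0, 0, -0.9, 0, 0], [0, 0, -0.95, 0, 0]],
  ],
)

```text
clock: 37.1
tool_pos: [0.4511, 0.3629, 0.2217]
orientation: [-179.5, -0.4, -5.8]
force: [0.2, -0.1, -0.5]
opening: 0.0439
gripper_force: 0.0
```

```bash
python3 - <<'E'
from h import *
s=ctrl.snapshot("scene"); w=ctrl.snapshot("wrist")
S=s["color"]; up=lambda a,sz: cv2.resize(a,sz,interpolation=cv2.INTER_CUBIC)
t=[up(S[r-30:r+30,c-40:c+40],(400,300)) for r,c in ((245,228),(275,315),(155,163))]+[up(w["color"][100:280,160:400],(400,300))]
im=np.vstack([np.hstack(t[:2]),np.hstack(t[2:])]); cv2.imwrite("pics/fin.png",im[:,:,::-1])
for n in ("cover_oblong_knob","movement_oblong"):
    for d in ctrl.spot_point(w,n)[:1]: print(n,d["p"],unproj(w,d["centre"],Z.get(n,.002)))
E
```

```text
cover_oblong_knob 0.65 [0.45055237 0.35796204 0.047     ]
```

View pics/fin.png

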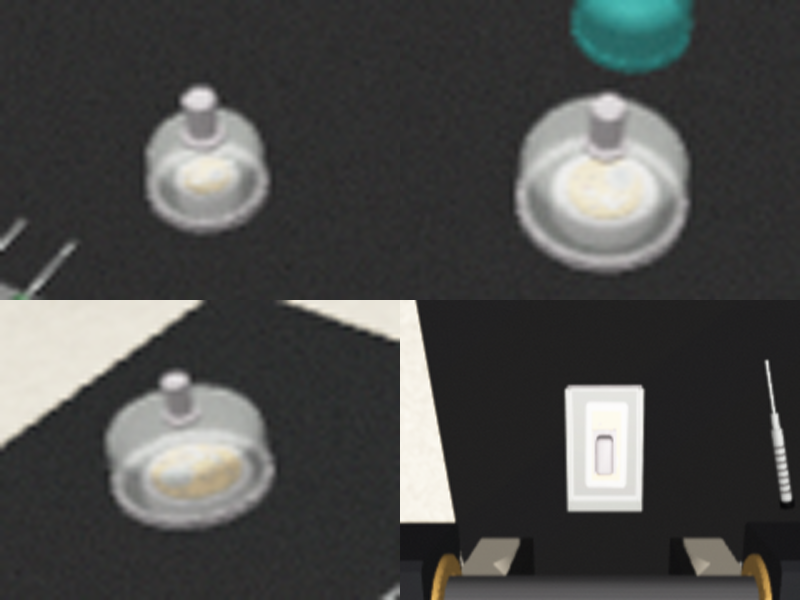

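All four covers stand flat, and each movement shows inside its own cover: small at crop (207,175), medium (605,185), large (190,470) and oblong (605,445).

```bash
python3 -c "
from plant import ctrl
print(ctrl.close_job())"
```

```text
the job is handed in; nothing more can be done
None
```

All four movements are under their own covers, each set down flat in the order small, medium, large, oblong; the job is handed in at about 37 s of the 104 s allowed, with no verdict returned.

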